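# Return the tool set to its foam inlays

## Robot

A 6-joint arm with a two-finger parallel gripper is mounted at the origin on a cart in front of the work surface, level with it; the furniture and walls round the work are solid. World frame = base frame: x ahead of the robot, y to its left, z up, the work surface at z = 0. Lengths are in m, angles in degrees, forces in N, time in s.
With the tool pointing down it reaches from about 0.4 to 0.825 m from the base axis. Payload 7 kg.
Tool frame: the origin (TCP) lies at the very end of the fingers, on their centre line; the grasp point (between the pads) lies 19 mm behind it; z points along the fingers, y is the line along which they close (so a half turn about z gives the same grasp; the last joint's range is limited). The gripper opens to 88 mm and grips with 3 to 60 N. Pads are 19 mm wide; open, the fingers measure 130 mm over their backs; the gripper's body (78 mm by 193 mm) begins 47 mm behind the grasp point.
Start: joints at [-54.998, 20.546, 0.682, 0, -70.136, -16.507], TCP at [0.214, -0.64, 0.227] pointing down, gripper open.
Joint ranges: [-176.03, 176.03], [-82.01, 121.73], [-58.28, 71.71], [-173.87, 95.51], [-174.79, -0.11], [-173.66, 173.66]. Speed limits (degrees/s): [136.94, 136.94, 172.46, 180, 180, 180].

## Interface

Orientations are given as [roll, pitch, yaw] about the fixed x, y, z axes, in that order (R = Rz(yaw) Ry(pitch) Rx(roll)).
In Python, from plant import get_state, capture, close_job, regions_of gives the robot as it stands.
- The arm moves only by the tool jog_arm, never from a script. Its argument "moves" is a list of rows, each a list of 3 entries, a list of its own where there are three numbers: the shift along the tool's x, y, z in cm, then the turn about the tool's z in degrees, then the finger opening in cm, from 0 to 8.76. A call has 1 to 12 rows; each row shifts and turns the commanded pose from where the row before left it, along the tool's axes as they then stand; what a row does not reach is not made up. A row lasts 1/8 s, in which the tool goes at most 62.5 mm and 10.7 degrees, less where a joint would pass 70% of its speed; a pose out of reach is approached as far as the arm can. A call is refused whole if a number of a shift passes 6.25 or a number of a turn 10.7, either way. A call with a gripper value outside its range is refused whole. The fingers move at their own pace and stop on an object; "newtons" is the grip in N (left out, the last holds). Time passes only in rows, so rows that do not move let the fingers close. It gives the time, the measured TCP pose, the force, the opening and the grip force at its end, in the units of the state.
- get_state(): the state, without advancing time (a new reading comes with each control period).
- capture(name): name is "scene" or "top" or "wrist"; returns a dict with "pixels" (400x640x3 uint8, blue, green, red), "mtx" (3x3 intrinsics, pixels), "k1" (the pictures are not rectified: a ray, as slopes to the right and down, at radius r is drawn at 1 + k1 r^2 times it, then the intrinsics apply), "world_from_camera" (4x4, takes a point from camera to world coordinates); the wrist camera has in their place "hand_eye" (4x4, takes a point from camera to tool coordinates, whose origin is the TCP and whose axes are the flange's). Camera axes: x right, y down, z forward; pixel columns grow to the right and rows downward; lengths in m; the calibration is good to about 2 mm. A picture is of the moment at which its call begins: read the wrist's pose just before it. There is no depth.
- close_job(): hands the job in; it is judged then, once.
Trained networks look in a picture, given as the dict that the camera call returned (one of the last four; its "shot" number tells which), for a name from the list of things; names that differ only in an ending like _2 or _b are one class to them, and where a whole thing is asked for, a point or a joint stands for the part that bears it (a point fixed in the world has none). Each returns a list of dicts, best first, with "confidence" (0 to 1); they miss things now and then, are a little off and sometimes report something else, mostly with a low value. They report only what shows in the picture. A call takes as long as a camera call.
- regions_of(picture, thing): "pixels" (400x640 bool, what is visible of it) and "pixel" ([column, row] in pixels, amid what is visible of it).
The state is a dict: "time_s": time; "joints": joint angles; "qd": joint speeds; "joint_torque": joint torques, N m; "tcp_pos": TCP position; "eef_rot": TCP orientation; "contact_force": force on the tool from outside, world axes, zero at the start; "moment": the same for the moment, N m; "gripper_width": finger opening in m; "gripper_force": force on a finger pad.
Only numpy, scipy, OpenCV 4.12 (cv2) and the standard library are available. Lean on these libraries where they do the work, as an engineer would, in place of code of your own. Each camera call takes 0.05 s, during which the arm holds its last target. There are 200 camera calls.

## Task

Put the four loose tools of the set back into the foam inlays: the torch, the blue screwdriver, the longer spanner and the pliers each go into the inlay whose cut-out has the shape of that tool, lying flat at the bottom of the cut-out. The shorter spanner belongs to another set: leave it where it is.

Things in the scene. Friction and masses are not known exactly. Their poses are not given: they have to be found in the camera images.
- torch_mid (a point): All loose tools start on a mat 2 mm thick. Black pocket torch lying flat, 127 mm long, 36 mm thick at its head (local -y end), 27 mm at its tail. The point is on its axis, half-way along; the barrel is about 30 mm across there; centre of mass 7 mm to -y; 18 mm above the face it lies on. Local y is its long axis, x across, z up.
- driver_mid (a point): Screwdriver with blue and black handle lying flat, 135 mm long. The point is the middle of the handle (75 mm long, 25 mm thick) and centre of mass, 13 mm above the face it lies on. Local +y runs to the handle's end (39 mm off), -y to the blade's tip (96 mm off; blade 6 mm thick). x across, z up.
- spanner_mid (a point): The longer steel combination spanner, lying flat, 176 mm long, 7 mm thick; the shank is 10 mm wide and 4 mm thick (from 1 to 5 mm above the face it lies on), the open end (local +y) 27 mm wide, the ring end (local -y) 22 mm wide. The point is the middle of the shank, 3.5 mm above the face it lies on; grip it with the very fingertips. Local y is its long axis, x across, z up.
- pliers_mid (a point): Pliers with red handles lying flat, closed, 173 mm long, 56 mm wide over the handles, 12 mm thick. The point is at the centre of mass, between the handles just behind the pivot, where the pliers are about 38 mm wide, 6 mm above the face they lie on. Local +y runs towards the handles' ends (86 mm from the point), local -y towards the jaws' tips (86 mm). Local x is across them, local z up.
- inlay_torch_seat (a point): Fixed black foam slab, 96 x 210 x 28 mm (x, y, z), yellow cut-out along y, finger channel 58 mm wide across it (along x, open at both sides, floor 8 mm above the table). Cut for the torch: straight broad pocket 143 mm long, 52 mm wide, floor 8 mm above the table. The point, mid-channel, is where the torch's point lies when seated, y along y, either way round.
- inlay_driver_seat (a point): Fixed black foam slab, 96 x 210 x 28 mm (x, y, z), yellow cut-out along y, finger channel 58 mm wide across it (along x, open at both sides, floor 8 mm above the table). Cut for the screwdriver: stepped pocket 151 mm long, 41 mm wide for the handle (+y side), 22 mm for the blade, floor 8 mm above the table. The point, mid-channel, is where the screwdriver's point lies when seated, +y along +y.
- inlay_spanner_seat (a point): Fixed black foam slab, 96 x 210 x 28 mm (x, y, z), yellow cut-out along y, finger channel 58 mm wide across it (along x, open at both sides, floor 8 mm above the table). Cut for the spanner: dog-bone pocket 192 mm long, 26 mm wide, 40 (-y) and 44 mm (+y) at its ends, floor 20 mm above the table. The point, mid-channel, is where the spanner's point lies when seated, y along y, either way round.
- inlay_pliers_seat (a point): Fixed black foam slab, 96 x 210 x 28 mm (x, y, z), yellow cut-out along y, finger channel 58 mm wide across it (along x, open at both sides, floor 8 mm above the table). Cut for the pliers: pocket 188 mm long, 70 mm wide for the handles (+y side), 42 mm for the jaws, floor 18 mm above the table. The point, mid-channel, is where the pliers' point lies when seated, +y along +y.
- short_spanner_mid (a point): A shorter steel spanner of the same kind, 140 mm long, 21 mm wide at its open end, 7 mm thick, of another set; it stays where it is. The point is the middle of its shank, 3.5 mm above the mat; local y is its long axis. Beware of the wall shelf, 0.45 m above the table, over x > 0.66 m, y > 0.10 m.

How it is judged (in metres and radians):
At the end, for the whole second after the job is handed in: Each of the four tools lies at rest and level in its own inlay: its point within 14 mm horizontally and 6 mm in height of that inlay's point, its long axis within 0.15 rad of the pocket's (horizontal distance between torch_mid and inlay_torch_seat below 0.014 m and z of torch_mid in the frame of inlay_torch_seat between -0.006 and 0.006 m and angle between the y axis of torch_mid and the y axis of inlay_torch_seat, either way round below 0.15 rad and linear speed of each of torch, driver, spanner, pliers below 0.01 m/s and horizontal distance between driver_mid and inlay_driver_seat below 0.014 m and z of driver_mid in the frame of inlay_driver_seat between -0.006 and 0.006 m and angle between the y axis of driver_mid and the y axis of inlay_driver_seat, either way round below 0.15 rad and horizontal distance between spanner_mid and inlay_spanner_seat below 0.014 m and z of spanner_mid in the frame of inlay_spanner_seat between -0.006 and 0.006 m and angle between the y axis of spanner_mid and the y axis of inlay_spanner_seat, either way round below 0.15 rad and horizontal distance between pliers_mid and inlay_pliers_seat below 0.014 m and z of pliers_mid in the frame of inlay_pliers_seat between -0.006 and 0.006 m and angle between the y axis of pliers_mid and the y axis of inlay_pliers_seat, either way round below 0.15 rad); the robot touches nothing.
It fails at once if the shorter spanner is moved by more than 30 mm (distance of short_spanner_mid from where it was at the start of the episode above 0.03 m).
It also fails if it takes over 120 s, if anything falls off the work surface, if the arm or the gripper's body presses on something with over 40 N, if the wrist force passes 120 N, or if a joint passes its speed limit or range.

## Working session

There is one attempt and no reset: what is moved stays moved. The work goes in short steps, Python scripts to look and compute and a tool call to move; the robot and the scene stay as the last step left them, time stands still between calls to the robot, and variables do not carry over. Pictures are saved under pics/ and viewed, at most 14 in all, crops included, and the job is handed in when it is done.

Besides the shell and the picture viewer there is one more tool, called after "Emit:" by a JSON object that holds its "api" and its "payload". jog_arm: Moves the arm, as the interface text tells. Its arguments: {"type":"object","properties":{"moves":{"type":"array"},"newtons":{"type":"number"}},"required":["moves"]}

```bash
ls; mkdir -p pics; cat > h.py <<'E'
import numpy as np, cv2, json
from plant import get_state, capture, close_job, regions_of
from scipy.spatial.transform import Rotation as R
def T_of(c, st=None):
    if 'world_from_camera' in c: return np.array(c['world_from_camera'])
    T=np.eye(4); T[:3,:3]=R.from_euler('xyz',st['eef_rot'],degrees=True).as_matrix(); T[:3,3]=st['tcp_pos']
    return T@np.array(c['hand_eye'])
def to_plane(c,uv,z,T):
    uv=np.atleast_2d(np.asarray(uv,float)); K=np.array(c['mtx'])
    d=np.array([c['k1'],0,0,0,0],float)
    n=cv2.undistortPoints(uv.reshape(-1,1,2),K,d).reshape(-1,2)
    r=np.c_[n,np.ones(len(n))]@T[:3,:3].T
    s=(z-T[2,3])/r[:,2]
    return (T[:3,3]+r*s[:,None])[:,:2]
def blob(c,m,z,T):
    v,u=np.nonzero(m); p=to_plane(c,np.c_[u,v],z,T)
    rect=cv2.minAreaRect(p.astype(np.float32)*1000)
    mu=p.mean(0); w,V=np.linalg.eigh(np.cov((p-mu).T)); a=V[:,1]
    q=(p-mu)@V; lo,hi=q.min(0),q.max(0)
    mid=mu+V@((lo+hi)/2)
    return mu,mid,np.degrees(np.arctan2(a[1],a[0])),(hi-lo)[::-1],rect
E
python3 - <<'E'
from h import *
st=get_state(); print(st['tcp_pos'],st['eef_rot'],st['gripper_width'])
np.set_printoptions(precision=3,suppress=True)
for n in ['top','scene']:
    c=capture(n); cv2.imwrite(f'pics/{n}0.png',c['pixels']); T=T_of(c); print(n,T[:3,3],T[:3,2])
    for t,z in [('torch_mid',.02),('driver_mid',.015),('spanner_mid',.0055),('pliers_mid',.008),('short_spanner_mid',.0055),('inlay_torch_seat',.028),('inlay_driver_seat',.028),('inlay_spanner_seat',.028),('inlay_pliers_seat',.028)]:
        for r in regions_of(c,t)[:2]:
            b=blob(c,r['pixels'],z,T); print(t,round(r['confidence'],2),r['pixel'],r['pixels'].sum(),'mu',b[0],'mid',b[1],'ang',b[2],'size',b[3])
E
```

```text
pics
[ 0.21392143 -0.63966955  0.22563159] [ 1.79904346e+02 -8.94789051e-03 -1.61513872e+02] 0.08766663456422032
top [0.235 0.001 1.178] [ 0.236  0.013 -0.972]
torch_mid 0.78 [469.0, 218.3] 507 mu [ 0.515 -0.382] mid [ 0.514 -0.378] ang 92.91219686875101 size [0.127 0.034]
driver_mid 0.63 [294.3, 247.9] 277 mu [0.417 0.054] mid [0.417 0.035] ang 91.51133093481428 size [0.123 0.024]
spanner_mid 0.66 [480.0, 267.9] 93 mu [ 0.386 -0.414] mid [ 0.387 -0.409] ang 90.96932770240232 size [0.056 0.023]
pliers_mid 0.69 [378.2, 240.2] 631 mu [ 0.431 -0.16 ] mid [ 0.43  -0.155] ang 90.54333155390526 size [0.172 0.056]
short_spanner_mid 0.59 [231.9, 253.3] 88 mu [0.379 0.221] mid [0.379 0.218] ang 94.8094917392655 size [0.121 0.015]
inlay_torch_seat 0.64 [174.6, 225.4] 3218 mu [0.44  0.366] mid [0.443 0.366] ang -178.97869882098783 size [0.215 0.105]
inlay_torch_seat 0.36 [293.4, 242.3] 296 mu [0.415 0.052] mid [0.416 0.035] ang 91.4910640846075 size [0.127 0.025]
inlay_driver_seat 0.91 [382.0, 173.9] 2957 mu [ 0.626 -0.156] mid [ 0.629 -0.157] ang -177.30007507460584 size [0.217 0.102]
inlay_sp
[... 882 characters left out ...]
9, 196.2] 1149 mu [0.524 0.214] mid [0.53  0.222] ang -176.299552477716 size [0.254 0.167]
short_spanner_mid 0.35 [375.6, 305.6] 303 mu [ 0.383 -0.368] mid [ 0.383 -0.359] ang 92.64710946387133 size [0.179 0.031]
inlay_torch_seat 0.83 [254.2, 187.4] 1010 mu [0.43  0.339] mid [0.436 0.344] ang -170.3301856557319 size [0.251 0.176]
inlay_driver_seat 0.49 [406.9, 216.4] 229 mu [ 0.689 -0.137] mid [ 0.691 -0.132] ang 48.250322298736286 size [0.105 0.056]
inlay_spanner_seat 0.74 [351.9, 210.3] 1228 mu [ 0.587 -0.014] mid [ 0.597 -0.008] ang -176.58167389114288 size [0.248 0.141]
inlay_pliers_seat 0.88 [299.5, 194.2] 1126 mu [0.501 0.168] mid [0.507 0.173] ang 179.04588721247077 size [0.234 0.153]
```

```bash
python3 - <<'E'
import cv2
a=cv2.imread('pics/top0.png'); b=a[130:310,130:530]; cv2.imwrite('pics/topc.png',cv2.resize(b,None,fx=2,fy=2,interpolation=cv2.INTER_CUBIC))
E
```

```text
(no output)
```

View pics/topc.png

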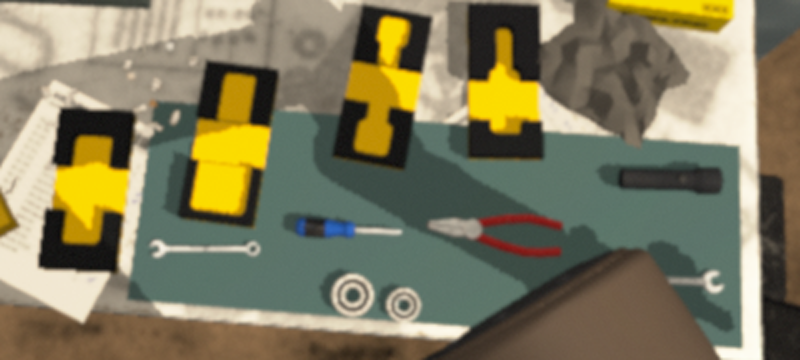

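View pics/scene0.png

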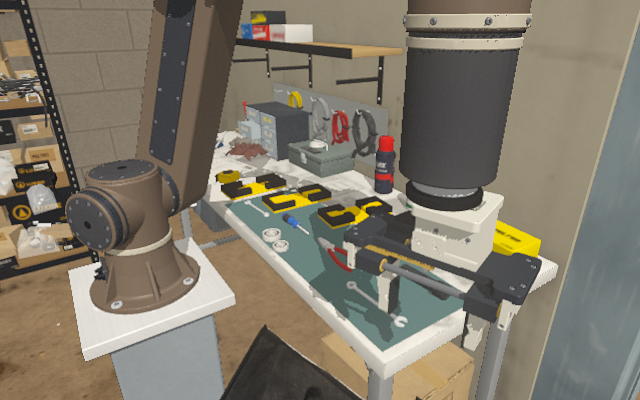

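The top picture (2x crop from column 130, row 130) shows the torch at crop (670,180) with its head to the right. The driver is at (345,230), handle left, and the pliers at (495,235), jaws left. The long spanner is half hidden by the arm at (690,285), and the short spanner is at (205,248). The four inlays have their handle ends at the bottom, towards the robot. I don't know the height of the grey heap at crop (620,70), beside the driver inlay. In the scene picture the gripper is above the spanner, near (375,300).

Next I'll write a row planner and go above the torch.

```bash
cat >> h.py <<'E'
def rows(p0,yaw0,p1,yaw1,n,op):
    """even steps from pose to pose (tool down), rounded rows in tool axes with the remainder carried"""
    p=np.array(p0,float); y=yaw0; out=[]
    dy=(yaw1-yaw0+180)%360-180; t0=yaw0
    for k in range(1,n+1):
        g=np.array(p0)+(np.array(p1)-p0)*k/n; d=(g-p)*100
        c,s=np.cos(np.radians(y)),np.sin(np.radians(y))
        M=np.array([[c,s,0],[s,-c,0],[0,0,-1]])   # rows: tool axes in world
        sh=np.round(M@d,1); tr=round(-(t0+dy*k/n-y),1)
        out.append([sh.tolist(),tr,op]); p=p+M.T@sh/100; y-=tr
    print(json.dumps(out)); print('end',p.round(4),round(y,1)); return p,y
def here():
    st=get_state(); return np.array(st['tcp_pos']),st['eef_rot'][2]
E
python3 - <<'E'
from h import *
p,y=here(); rows(p,y,[.514,-.37,.22],-87,9,8.7)
E
```

```text
[[[-4.1, 1.8, 0.1], -8.3, 8.7], [[-4.3, 1.2, 0.0], -8.3, 8.7], [[-4.5, 0.5, 0.1], -8.2, 8.7], [[-4.5, -0.1, 0.1], -8.3, 8.7], [[-4.4, -0.7, 0.1], -8.3, 8.7], [[-4.3, -1.4, 0.0], -8.3, 8.7], [[-4.0, -2.0, 0.1], -8.2, 8.7], [[-3.7, -2.5, 0.1], -8.3, 8.7], [[-3.3, -3.1, 0.1], -8.3, 8.7]]
end [ 0.5145 -0.3698  0.2196] -87.0
```

View pics/top0.png

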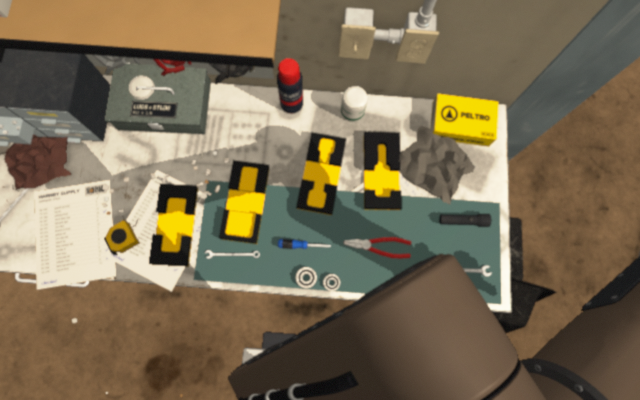

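The full picture shows the grey cloth heap at (435,165), right beside the driver inlay. The can at (290,85) and the jar at (353,103) stand behind the inlays. Now going above the torch.

Emit:
{"api": "jog_arm", "payload": {"moves": [[[-4.1,1.8,0.1],-8.3,8.7],[[-4.3,1.2,0.0],-8.3,8.7],[[-4.5,0.5,0.1],-8.2,8.7],[[-4.5,-0.1,0.1],-8.3,8.7],[[-4.4,-0.7,0.1],-8.3,8.7],[[-4.3,-1.4,0.0],-8.3,8.7],[[-4.0,-2.0,0.1],-8.2,8.7],[[-3.7,-2.5,0.1],-8.3,8.7],[[-3.3,-3.1,0.1],-8.3,8.7],[[0,0,0],0,8.7],[[0,0,0],0,8.7]], "newtons": 20}}

```text
time_s: 2.38
tcp_pos: [0.5144, -0.3697, 0.2195]
eef_rot: [180.0, 0.0, -87.0]
contact_force: [-1.3, 0.9, -0.2]
gripper_width: 0.0873
gripper_force: 0.0
```

```bash
cat >> h.py <<'E'
np.set_printoptions(precision=3,suppress=True)
Z=dict(torch_mid=.018,driver_mid=.013,spanner_mid=.005,pliers_mid=.008,short_spanner_mid=.005,inlay=.028)
def look(cam,things,name=None,base=.0):
    st=get_state(); c=capture(cam); T=T_of(c,st)
    if name: cv2.imwrite(f'pics/{name}.png',c['pixels'])
    for t in things:
        z=base+(Z['inlay'] if t.startswith('inlay') else Z[t])
        for r in regions_of(c,t)[:2]:
            m=r['pixels']; b=blob(c,m,z,T); edge=m[0].any()or m[-1].any()or m[:,0].any()or m[:,-1].any()
            print(cam,t,round(r['confidence'],2),np.round(r['pixel']),m.sum(),'mu',b[0],'mid',b[1],'ang %.1f'%b[2],'size',b[3],'EDGE' if edge else '')
    return c,T
E
python3 - <<'E'
from h import *
print(here())
look('wrist',['torch_mid','spanner_mid','pliers_mid','inlay_driver_seat'],'w1')
look('top',['torch_mid','spanner_mid','pliers_mid'],'t1')
E
```

```text
(array([ 0.514, -0.37 ,  0.219]), np.float64(-87.0262884474736))
wrist torch_mid 0.72 [320. 160.] 3449 mu [ 0.511 -0.384] mid [ 0.511 -0.377] ang 93.2 size [0.129 0.034] 
wrist spanner_mid 0.7 [445. 154.] 1321 mu [ 0.383 -0.388] mid [ 0.383 -0.374] ang 92.7 size [0.153 0.028] 
wrist pliers_mid 0.86 [394. 342.] 709 mu [ 0.425 -0.178] mid [ 0.424 -0.178] ang -175.7 size [0.054 0.047] 
wrist pliers_mid 0.37 [442. 158.] 1139 mu [ 0.383 -0.387] mid [ 0.384 -0.374] ang 92.5 size [0.15  0.026] 
wrist inlay_driver_seat 0.88 [244. 344.] 4527 mu [ 0.587 -0.176] mid [ 0.592 -0.175] ang -166.7 size [0.145 0.072] 
top torch_mid 0.42 [488. 220.] 66 mu [ 0.515 -0.43 ] mid [ 0.517 -0.429] ang 177.3 size [0.035 0.016] 
top spanner_mid 0.53 [483. 270.] 98 mu [ 0.387 -0.423] mid [ 0.389 -0.418] ang 89.6 size [0.048 0.026] 
top pliers_mid 0.69 [355. 240.] 82 mu [ 0.433 -0.099] mid [ 0.432 -0.095] ang 90.0 size [0.041 0.016]
```

View pics/w1.png

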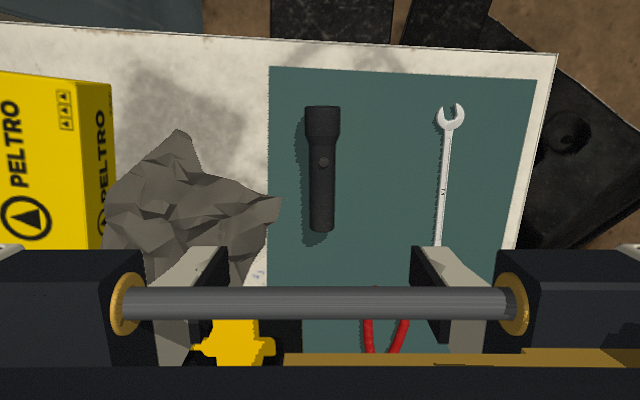

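The wrist picture shows the torch at (321,168) with its head up (-y), and the cloth heap's tip at (280,200). The spanner is at (445,165), partly cut off, and the box is at the far left. The torch measures 129 x 34 mm, as it should. I'll descend on it with the fingers only part open, because of the heap.

```bash
python3 - <<'E'
from h import *
p,y=here(); p,y=rows(p,y,[.511,-.380,.07],-86.8,6,5.5); rows(p,y,[.511,-.380,.006],-86.8,4,5.5)
E
```

```text
[[[0.2, 0.1, 2.5], -0.0, 5.5], [[0.1, 0.0, 2.5], -0.1, 5.5], [[0.2, 0.1, 2.5], -0.0, 5.5], [[0.1, 0.0, 2.5], -0.1, 5.5], [[0.2, 0.1, 2.5], -0.0, 5.5], [[0.2, 0.1, 2.5], -0.1, 5.5]]
end [ 0.511 -0.38   0.07 ] -86.8
[[[-0.0, -0.0, 1.6], 0.0, 5.5], [[-0.0, -0.0, 1.6], 0.0, 5.5], [[-0.0, -0.0, 1.6], 0.0, 5.5], [[-0.0, -0.0, 1.6], 0.0, 5.5]]
end [ 0.511 -0.38   0.006] -86.8
```

Emit:
{"api": "jog_arm", "payload": {"moves": [[[0.4,0.2,3.7],-0.1,5.5],[[0.3,0.1,3.8],-0.1,5.5],[[0.3,0.1,3.7],0,5.5],[[0,0,3.2],0,5.5],[[0,0,1.0],0,5.5],[[0,0,0],0,5.5]]}}

```text
time_s: 3.58
tcp_pos: [0.511, -0.3801, 0.0656]
eef_rot: [180.0, 0.0, -86.8]
contact_force: [0.2, -0.3, 0.3]
gripper_width: 0.0548
gripper_force: 0.0
```

Emit:
{"api": "jog_arm", "payload": {"moves": [[[0,0,1.0],0,5.5],[[0,0,1.0],0,5.5],[[0,0,0],0,5.5]]}}

```text
time_s: 3.95
tcp_pos: [0.5105, -0.3797, 0.0449]
eef_rot: [179.9, 0.0, -86.8]
contact_force: [-0.9, 1.1, -0.8]
gripper_width: 0.0548
gripper_force: 0.0
```

Emit:
{"api": "jog_arm", "payload": {"moves": [[[0,0,0],0,5.5],[[0,0,0],0,2.0],[[0,0,0],0,2.0],[[0,0,0],0,2.0],[[0,0,0],0,2.0],[[0,0,0],0,2.0],[[0,0,0],0,2.0]], "newtons": 40}}

```text
time_s: 4.82
tcp_pos: [0.511, -0.38, 0.0455]
eef_rot: [180.0, 0.0, -86.8]
contact_force: [0.5, 0.4, -0.4]
gripper_width: 0.02
gripper_force: 0.0
```

I closed 4 cm too high and touched nothing. Reopening and going down.

Emit:
{"api": "jog_arm", "payload": {"moves": [[[0,0,0],0,5.5],[[0,0,0],0,5.5],[[0,0,0],0,5.5],[[0,0,0],0,5.5],[[0,0,0],0,5.5],[[0,0,1.0],0,5.5],[[0,0,1.0],0,5.5],[[0,0,0],0,5.5]]}}

```text
time_s: 5.82
tcp_pos: [0.5101, -0.3796, 0.024]
eef_rot: [179.9, 0.1, -86.8]
contact_force: [0.7, 0.3, -0.1]
gripper_width: 0.055
gripper_force: 0.0
```

Emit:
{"api": "jog_arm", "payload": {"moves": [[[0,0,1.0],0,5.5],[[0,0,0.9],0,5.5],[[0,0,0],0,5.5],[[0,0,0],0,2.0],[[0,0,0],0,2.0],[[0,0,0],0,2.0],[[0,0,0],0,2.0],[[0,0,0],0,2.0]], "newtons": 40}}

```text
time_s: 6.82
tcp_pos: [0.5114, -0.3801, 0.0069]
eef_rot: [-180.0, -0.0, -86.8]
contact_force: [0.1, -0.2, 2.1]
gripper_width: 0.0303
gripper_force: 40.0
```

Torch gripped at 30.3 mm, which is right. Lifting it, then fitting the slabs' outlines by projecting each box into the top picture.

Emit:
{"api": "jog_arm", "payload": {"moves": [[[0,0,-2.5],0,2.0],[[0,0,-5],0,2.0],[[0,0,-5],0,2.0],[[0,0,-4],0,2.0]]}}

```text
time_s: 7.32
tcp_pos: [0.5109, -0.3799, 0.1734]
eef_rot: [-180.0, -0.0, -86.8]
contact_force: [0.4, -0.3, -2.1]
gripper_width: 0.0304
gripper_force: 40.0
```

```bash
cat >> h.py <<'E'
from scipy.optimize import minimize
INL={'inlay_torch_seat':[.445,.370,0],'inlay_driver_seat':[.631,-.158,0],'inlay_spanner_seat':[.611,.002,-5],'inlay_pliers_seat':[.519,.196,-2]}
def fitbox(c,T,m,x0,dims=(.210,.096,.028)):
    """pose of a box on the table whose silhouette matches mask m"""
    Ti=np.linalg.inv(T); rv=cv2.Rodrigues(Ti[:3,:3])[0]; K=np.array(c['mtx']); D=np.array([c['k1'],0,0,0,0.])
    S=np.array([[i,j,k] for i in(-.5,.5) for j in(-.5,.5) for k in(0,1)])*dims
    def cost(v):
        a=np.radians(v[2]); P=S.copy(); P[:,0]=v[0]+np.cos(a)*S[:,0]-np.sin(a)*S[:,1]; P[:,1]=v[1]+np.sin(a)*S[:,0]+np.cos(a)*S[:,1]
        q=cv2.projectPoints(P,rv,Ti[:3,3],K,D)[0]
        h=cv2.convexHull(q.astype(np.float32)); im=np.zeros((1600,2560),np.uint8)
        cv2.fillConvexPoly(im,np.round((h*4+1.5)*16).astype(np.int32),255,shift=4)
        f=cv2.resize(im,(640,400),interpolation=cv2.INTER_AREA)/255.
        return np.abs(f-m).sum()/m.sum()
    r=minimize(cost,x0,method='Nelder-Mead',options=dict(initial_simplex=np.array(x0)+np.array([[0,0,0],[.012,0,0],[0,.012,0],[0,0,6]]),xatol=1e-4,fatol=1e-4))
    return r.x,r.fun
E
python3 - <<'E'
from h import *
print(here())
c=capture('top'); T=T_of(c); cv2.imwrite('pics/t2.png',c['pixels'])
for t,x0 in INL.items():
    for r in regions_of(c,t)[:1]:
        print(t,round(r['confidence'],2),r['pixels'].sum(),*fitbox(c,T,r['pixels'],x0))
p,y=here(); p,y=rows(p,y,[.5,-.06,.2],-42,6,2.0); rows(p,y,[.4455,.3705,.2],1,8,2.0)
E
```

```text
(array([ 0.511, -0.38 ,  0.173]), np.float64(-86.80869301938013))
inlay_torch_seat 0.81 3266 [0.444 0.371 1.277] 0.03749384628315502
inlay_driver_seat 0.9 2209 [ 0.632 -0.153 -0.372] 0.3491740562227607
inlay_spanner_seat 0.62 2922 [ 0.612  0.001 -6.595] 0.025757270738548665
inlay_pliers_seat 0.97 2935 [ 0.52   0.195 -3.369] 0.06711961786418146
[[[-5.3, -0.1, -0.5], -7.5, 2.0], [[-5.3, -0.8, -0.5], -7.4, 2.0], [[-5.1, -1.5, -0.5], -7.5, 2.0], [[-4.9, -2.2, -0.5], -7.5, 2.0], [[-4.5, -2.7, -0.4], -7.5, 2.0], [[-4.2, -3.4, -0.5], -7.4, 2.0]]
end [ 0.5  -0.06  0.2 ] -42.0
[[[-4.1, -3.5, -0.0], -5.4, 2.0], [[-3.8, -3.9, -0.0], -5.4, 2.0], [[-3.3, -4.3, -0.0], -5.3, 2.0], [[-3.0, -4.5, -0.0], -5.4, 2.0], [[-2.5, -4.8, -0.0], -5.4, 2.0], [[-2.1, -5.0, -0.0], -5.4, 2.0], [[-1.6, -5.2, -0.0], -5.3, 2.0], [[-1.1, -5.3, -0.0], -5.4, 2.0]]
end [0.445 0.37  0.2  ] 1.0
```

Emit:
{"api": "jog_arm", "payload": {"moves": [[[-5.3,-0.1,-0.5],-7.5,2.0],[[-5.3,-0.8,-0.5],-7.4,2.0],[[-5.1,-1.5,-0.5],-7.5,2.0],[[-4.9,-2.2,-0.5],-7.5,2.0],[[-4.5,-2.7,-0.4],-7.5,2.0],[[-4.2,-3.4,-0.5],-7.4,2.0]]}}

```text
time_s: 8.32
tcp_pos: [0.4994, -0.0587, 0.199]
eef_rot: [179.9, 0.1, -41.8]
contact_force: [0.8, 0.3, -0.8]
gripper_width: 0.0306
gripper_force: 39.9
```

Emit:
{"api": "jog_arm", "payload": {"moves": [[[-4.1,-3.5,0],-5.4,2.0],[[-3.8,-3.9,0],-5.4,2.0],[[-3.3,-4.3,0],-5.3,2.0],[[-3.0,-4.5,0],-5.4,2.0],[[-2.5,-4.8,0],-5.4,2.0],[[-2.1,-5.0,0],-5.4,2.0],[[-1.6,-5.2,0],-5.3,2.0],[[-1.1,-5.3,0],-5.7,2.0],[[0,0,0],0,2.0]]}}

```text
time_s: 9.45
tcp_pos: [0.4442, 0.3724, 0.198]
eef_rot: [179.8, 0.1, 1.5]
contact_force: [-0.6, -0.5, -2.2]
gripper_width: 0.0305
gripper_force: 40.0
```

```bash
python3 - <<'E'
from h import *
print(here())
c=capture('scene'); cv2.imwrite('pics/s1.png',c['pixels'])
c=capture('top'); T=T_of(c); im=cv2.imread('pics/top0.png')
m=regions_of(c,'inlay_driver_seat')
if m: print(fitbox(c,T,m[0]['pixels'],INL['inlay_driver_seat']))
hsv=cv2.cvtColor(im,cv2.COLOR_BGR2HSV)
Ti=np.linalg.inv(T); rv=cv2.Rodrigues(Ti[:3,:3])[0]
F={'torch':[.444,.371,1.3],'driver':[.632,-.155,-1],'spanner':[.612,.001,-6.6],'pliers':[.52,.195,-3.4]}
for n,(x,y,a) in F.items():
    a=np.radians(a); s=np.arange(-.105,.106,.002); o=[]
    for w in (-.042,-.038,.038,.042):
        # edges of the channel at far lateral band: sample at z=.008 floor
        P=np.c_[x+np.cos(a)*s-np.sin(a)*w,y+np.sin(a)*s+np.cos(a)*w,np.full(len(s),.008)]
        q=cv2.projectPoints(P,rv,Ti[:3,3],np.array(c['mtx']),np.array([c['k1'],0,0,0,0.]))[0].reshape(-1,2).astype(np.float32)
        v=cv2.remap(im,q[:,:1],q[:,1:],cv2.INTER_LINEAR).reshape(-1,3).astype(int)
        yel=(v[:,2]-v[:,0])>90; o.append((s[yel].min(),s[yel].max()) if yel.any() else None)
    print(n,np.array(o))
E
```

```text
(array([0.444, 0.372, 0.198]), np.float64(1.5412657037260127))
(array([ 0.632, -0.158,  3.307]), np.float64(0.04020813243330119))
torch [[-0.029  0.029]
 [-0.029  0.029]
 [-0.027  0.029]
 [-0.027  0.027]]
driver [[-0.051  0.005]
 [-0.051  0.005]
 [-0.055 -0.001]
 [-0.051 -0.001]]
spanner [[-0.025  0.029]
 [-0.027  0.029]
 [-0.025  0.029]
 [-0.025  0.027]]
pliers [[-0.029  0.029]
 [-0.029  0.029]
 [-0.091  0.027]
 [-0.031  0.027]]
```

The slab fits leave small residuals. The channel is central in three slabs and 24.5 mm towards the robot in the driver slab. Lowering the torch.

Emit:
{"api": "jog_arm", "payload": {"moves": [[[0.2,-0.1,4],0,2.0],[[0,0,5],0,2.0],[[0,0,4],0,2.0],[[0,0,2],0,2.0],[[0,0,0],0,2.0],[[0,0,0],0,2.0]]}}

```text
time_s: 10.35
tcp_pos: [0.448, 0.3707, 0.0515]
eef_rot: [-180.0, -0.0, 1.3]
contact_force: [0.1, -0.8, -1.0]
gripper_width: 0.0308
gripper_force: 40.0
```

Emit:
{"api": "jog_arm", "payload": {"moves": [[[-0.1,0,1.2],0,2.0],[[0,0,1.2],0,2.0],[[0,0,0.9],0,2.0],[[0,0,0.5],0,2.0],[[0,0,0],0,2.0],[[0,0,0],0,2.0]]}}

```text
time_s: 11.1
tcp_pos: [0.4462, 0.3707, 0.0128]
eef_rot: [180.0, 0.0, 1.3]
contact_force: [-3.1, -2.3, 5.3]
gripper_width: 0.0305
gripper_force: 40.0
```

Seated at z 0.0128 m with a light contact force. Opening and lifting.

Emit:
{"api": "jog_arm", "payload": {"moves": [[[0,0,0],0,5.5],[[0,0,0],0,5.5],[[0,0,0],0,5.5],[[0,0,0],0,5.5],[[0,0,-2],0,5.5],[[0,0,-4],0,5.5],[[0,0,-5],0,5.5],[[0,0,-5],0,5.5],[[0,0,-3],0,5.5]]}}

```text
time_s: 12.22
tcp_pos: [0.4469, 0.3714, 0.2056]
eef_rot: [-179.8, -0.1, 1.3]
contact_force: [0.7, 0.4, 0.1]
gripper_width: 0.0548
gripper_force: 0.0
```

```bash
python3 - <<'E'
from h import *
print(here())
look('scene',['torch_mid'],'s2',base=.008)
p,y=here(); rows(p,y,[.425,.15,.22],-88,9,8.7)
E
```

```text
(array([0.447, 0.371, 0.206]), np.float64(1.3061092983393279))
scene torch_mid 0.59 [258. 183.] 284 mu [0.447 0.377] mid [0.453 0.378] ang -164.5 size [0.154 0.087] 
[[[-0.3, 2.5, -0.1], 9.9, 8.7], [[0.1, 2.4, -0.2], 9.9, 8.7], [[0.6, 2.5, -0.1], 10.0, 8.7], [[0.9, 2.3, -0.2], 9.9, 8.7], [[1.3, 2.1, -0.1], 9.9, 8.7], [[1.7, 1.8, -0.2], 9.9, 8.7], [[2.0, 1.5, -0.1], 10.0, 8.7], [[2.2, 1.2, -0.2], 9.9, 8.7], [[2.3, 0.7, -0.1], 9.9, 8.7]]
end [0.425 0.15  0.22 ] -88.0
```

```bash
python3 - <<'E'
from h import *
p,y=here(); rows(p,y,[.42,.05,.22],-88,10,8.7)
E
```

```text
[[[-0.4, 3.2, -0.1], 8.9, 8.7], [[0.2, 3.2, -0.2], 9.0, 8.7], [[0.7, 3.2, -0.1], 8.9, 8.7], [[1.1, 3.0, -0.1], 8.9, 8.7], [[1.6, 2.9, -0.2], 9.0, 8.7], [[2.0, 2.5, -0.1], 8.9, 8.7], [[2.4, 2.2, -0.1], 8.9, 8.7], [[2.7, 1.8, -0.2], 9.0, 8.7], [[2.9, 1.3, -0.1], 8.9, 8.7], [[3.1, 0.9, -0.1], 8.9, 8.7]]
end [0.42 0.05 0.22] -88.0
```

Emit:
{"api": "jog_arm", "payload": {"moves": [[[-0.4,3.2,-0.1],8.9,8.7],[[0.2,3.2,-0.2],9.0,8.7],[[0.7,3.2,-0.1],8.9,8.7],[[1.1,3.0,-0.1],8.9,8.7],[[1.6,2.9,-0.2],9.0,8.7],[[2.0,2.5,-0.1],8.9,8.7],[[2.4,2.2,-0.1],8.9,8.7],[[2.7,1.8,-0.2],9.0,8.7],[[2.9,1.3,-0.1],8.9,8.7],[[3.1,0.9,-0.1],8.9,8.7],[[0,0,0],0,8.7],[[0,0,0],0,8.7]]}}

```text
time_s: 13.82
tcp_pos: [0.4187, 0.0488, 0.2153]
eef_rot: [180.0, 0.0, -88.0]
contact_force: [-0.0, -0.5, -0.6]
gripper_width: 0.0868
gripper_force: 0.0
```

```bash
python3 - <<'E'
from h import *
print(here())
look('wrist',['driver_mid','pliers_mid'],'w2')
look('top',['torch_mid','driver_mid'],'t3')
E
```

```text
(array([0.419, 0.049, 0.215]), np.float64(-87.96339906766113))
wrist driver_mid 0.61 [322. 183.] 1975 mu [0.415 0.048] mid [0.416 0.032] ang 91.7 size [0.137 0.026] 
wrist pliers_mid 0.87 [314.  20.] 936 mu [ 0.428 -0.097] mid [ 0.428 -0.093] ang 87.6 size [0.045 0.021] EDGE
```

View pics/w2.png

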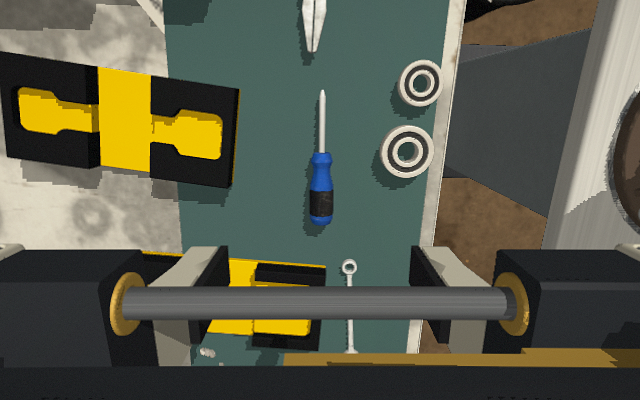

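The wrist picture shows the driver upright at (321,160), its handle end at row 223 and tip at row 90, measuring 137 x 26 mm. The bearings at (408,150) and the short spanner's ring at (348,268) are clear of the grasp. driver_mid comes to about (0.415, 0.060), axis 91.7°.

```bash
python3 - <<'E'
from h import *
p,y=here(); p,y=rows(p,y,[.415,.060,.05],-88.3,6,5.0)
E
```

```text
[[[-0.2, 0.1, 2.8], 0.1, 5.0], [[-0.2, 0.0, 2.7], 0.0, 5.0], [[-0.1, 0.1, 2.8], 0.1, 5.0], [[-0.2, 0.0, 2.7], 0.0, 5.0], [[-0.2, 0.1, 2.8], 0.1, 5.0], [[-0.2, 0.0, 2.7], 0.1, 5.0]]
end [0.415 0.06  0.05 ] -88.3
```

Emit:
{"api": "jog_arm", "payload": {"moves": [[[-0.2,0.1,2.8],0.1,5.0],[[-0.2,0.0,2.7],0.0,5.0],[[-0.1,0.1,2.8],0.1,5.0],[[-0.2,0.0,2.7],0.0,5.0],[[-0.2,0.1,2.8],0.1,5.0],[[-0.2,0.0,2.7],0.1,5.0],[[0,0,0],0,5.0],[[0,0,0],0,5.0]]}}

```text
time_s: 15.12
tcp_pos: [0.4159, 0.0601, 0.0513]
eef_rot: [-180.0, 0.0, -88.4]
contact_force: [0.4, 0.2, 0.2]
gripper_width: 0.0502
gripper_force: 0.0
```

Emit:
{"api": "jog_arm", "payload": {"moves": [[[0,0,1.8],0,5.0],[[0,0,1.7],0,5.0],[[0,0,0.8],0,5.0],[[0,0,0.4],0,5.0],[[0,0,0],0,5.0],[[0,0,0],0,1.5],[[0,0,0],0,1.5],[[0,0,0],0,1.5],[[0,0,0],0,1.5],[[0,0,0],0,1.5]]}}

```text
time_s: 16.38
tcp_pos: [0.4155, 0.0598, 0.0037]
eef_rot: [-180.0, 0.0, -88.4]
contact_force: [-0.6, 0.1, 4.3]
gripper_width: 0.0222
gripper_force: 40.0
```

Driver gripped at 22 mm. Lifting it and passing near the cloth heap to triangulate its height, since the gripper body will overhang it at the driver inlay.

```bash
python3 - <<'E'
from h import *
rows([.4155,.0598,.0037],-88.4,[.4155,.0598,.15],-88.4,4,1.5)
rows([.4155,.0598,.15],-88.4,[.54,-.28,.24],-88.4,8,1.5)
E
```

```text
[[[0.0, 0.0, -3.7], -0.0, 1.5], [[0.0, 0.0, -3.6], -0.0, 1.5], [[0.0, 0.0, -3.7], -0.0, 1.5], [[0.0, 0.0, -3.6], -0.0, 1.5]]
end [0.415 0.06  0.15 ] -88.4
[[[4.3, -1.4, -1.1], -0.0, 1.5], [[4.3, -1.5, -1.1], -0.0, 1.5], [[4.3, -1.4, -1.2], -0.0, 1.5], [[4.3, -1.4, -1.1], -0.0, 1.5], [[4.2, -1.5, -1.1], -0.0, 1.5], [[4.3, -1.4, -1.1], -0.0, 1.5], [[4.3, -1.5, -1.2], -0.0, 1.5], [[4.3, -1.4, -1.1], -0.0, 1.5]]
end [ 0.54 -0.28  0.24] -88.4
```

Emit:
{"api": "jog_arm", "payload": {"moves": [[[0,0,-2.2],0,1.5],[[0,0,-4],0,1.5],[[0,0,-4.2],0,1.5],[[0,0,-4.2],0,1.5],[[4.3,-1.4,-1.1],0,1.5],[[4.3,-1.5,-1.1],0,1.5],[[4.3,-1.4,-1.2],0,1.5],[[4.3,-1.4,-1.1],0,1.5],[[4.2,-1.5,-1.1],0,1.5],[[4.3,-1.4,-1.1],0,1.5],[[4.3,-1.5,-1.2],0,1.5],[[4.3,-1.4,-1.1],0,1.5]]}}

```text
time_s: 17.88
tcp_pos: [0.54, -0.2814, 0.2395]
eef_rot: [180.0, 0.0, -88.4]
contact_force: [1.2, 0.7, -0.1]
gripper_width: 0.022
gripper_force: 40.0
```

Emit:
{"api": "jog_arm", "payload": {"moves": [[[0,0,0],0,1.5],[[0,0,0],0,1.5]]}}

```text
time_s: 18.12
tcp_pos: [0.5392, -0.2799, 0.2386]
eef_rot: [179.9, 0.0, -88.5]
contact_force: [-0.2, -0.7, -0.4]
gripper_width: 0.0217
gripper_force: 40.0
```

```bash
python3 - <<'E'
from h import *
print(here())
c,T2=look('wrist',['driver_mid'],'w3')
T1=T_of(c,dict(tcp_pos=[.5144,-.3697,.2193],eef_rot=[180,0,-87.026]))
a=cv2.imread('pics/w1.png',0); b=cv2.cvtColor(c['pixels'],cv2.COLOR_BGR2GRAY)
K=np.array(c['mtx']); D=np.array([c['k1'],0,0,0,0.])
# warp seed: predict positions for z=0.03, then LK
mask=np.zeros_like(a); mask[120:250,100:300]=255
p=cv2.goodFeaturesToTrack(a,80,.02,5,mask=mask).reshape(-1,2)
xy=to_plane(c,p,.03,T1); Ti=np.linalg.inv(T2)
g=cv2.projectPoints(np.c_[xy,np.full(len(xy),.03)],cv2.Rodrigues(Ti[:3,:3])[0],Ti[:3,3],K,D)[0].astype(np.float32)
q,s,e=cv2.calcOpticalFlowPyrLK(a,b,p.astype(np.float32).reshape(-1,1,2),g.copy(),winSize=(17,17),maxLevel=1,flags=cv2.OPTFLOW_USE_INITIAL_FLOW)
u1=cv2.undistortPoints(p.reshape(-1,1,2).astype(float),K,D).reshape(-1,2).T; u2=cv2.undistortPoints(q.astype(float),K,D).reshape(-1,2).T
X=cv2.triangulatePoints(np.linalg.inv(T1)[:3],Ti[:3],u1,u2); X=(X[:3]/X[3]).T
rp=cv2.projectPoints(X,cv2.Rodrigues(Ti[:3,:3])[0],Ti[:3,3],K,D)[0].reshape(-1,2)
er=np.linalg.norm(rp-q.reshape(-1,2),axis=1)
ok=(s.ravel()==1)&(er<1)&(e.ravel()<15)
print(np.c_[p[ok],X[ok]][np.argsort(-X[ok,2])])
E
```

```text
(array([ 0.539, -0.28 ,  0.239]), np.float64(-88.46067048559844))
wrist driver_mid 0.85 [320. 235.] 7884 mu [ 0.536 -0.211] mid [ 0.537 -0.228] ang 91.7 size [0.359 0.065] 
[[139.    209.      0.682  -0.339   0.053]
 [163.    213.      0.662  -0.335   0.048]
 [170.    204.      0.656  -0.343   0.045]
 [175.    205.      0.652  -0.342   0.044]
 [144.    219.      0.686  -0.323   0.035]
 [104.    220.      0.73   -0.318   0.029]
 [103.    209.      0.73   -0.329   0.029]
 [230.    216.      0.603  -0.328   0.026]
 [246.    204.      0.586  -0.341   0.025]
 [187.    179.      0.646  -0.363   0.022]
 [100.    138.      0.728  -0.4     0.022]
 [201.    171.      0.633  -0.371   0.018]
 [267.    229.      0.566  -0.312   0.017]
 [264.    224.      0.57   -0.317   0.016]]
```

View pics/w3.png

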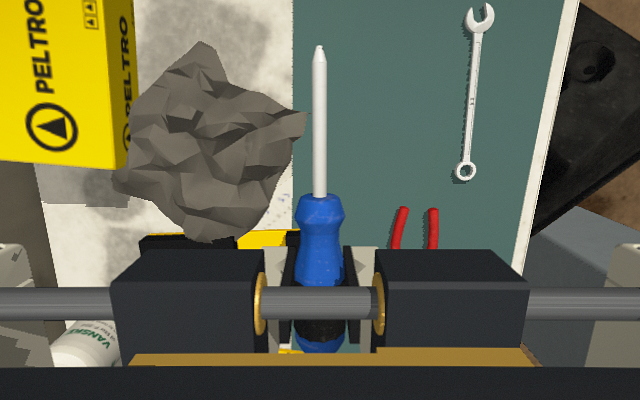

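The picture shows the held driver straight, its tip at (319,48). The heap is 53 mm high at most, below the gripper body's 76 mm at placing. The long spanner is fully visible from (480,18) to (463,170). Continuing to the driver inlay.

```bash
python3 - <<'E'
from h import *
p,y=here(); p,y=rows(p,y,[.6075,-.1594,.2],3.3,10,1.5)
E
```

```text
[[[-1.2, -0.7, 0.4], -9.2, 1.5], [[-1.0, -0.9, 0.4], -9.1, 1.5], [[-0.9, -1.1, 0.4], -9.2, 1.5], [[-0.7, -1.1, 0.4], -9.2, 1.5], [[-0.5, -1.3, 0.4], -9.1, 1.5], [[-0.4, -1.4, 0.3], -9.2, 1.5], [[-0.0, -1.3, 0.4], -9.2, 1.5], [[0.1, -1.4, 0.4], -9.1, 1.5], [[0.3, -1.4, 0.4], -9.2, 1.5], [[0.6, -1.2, 0.4], -9.2, 1.5]]
end [ 0.608 -0.16   0.2  ] 3.3
```

Emit:
{"api": "jog_arm", "payload": {"moves": [[[-1.2,-0.7,0.4],-9.2,1.5],[[-1.0,-0.9,0.4],-9.1,1.5],[[-0.9,-1.1,0.4],-9.2,1.5],[[-0.7,-1.1,0.4],-9.2,1.5],[[-0.5,-1.3,0.4],-9.1,1.5],[[-0.4,-1.4,0.3],-9.2,1.5],[[0,-1.3,0.4],-9.2,1.5],[[0.1,-1.4,0.4],-9.1,1.5],[[0.3,-1.4,0.4],-9.2,1.5],[[0.6,-1.2,0.4],-9.2,1.5],[[0,0,0],0,1.5],[[0,0,0],0,1.5]]}}

```text
time_s: 19.73
tcp_pos: [0.6079, -0.1599, 0.2008]
eef_rot: [180.0, -0.0, 3.2]
contact_force: [-0.1, -0.2, -1.3]
gripper_width: 0.0219
gripper_force: 40.0
```

```bash
python3 - <<'E'
from h import *
print(here())
c,T=look('wrist',['driver_mid'],'w4')
r=regions_of(c,'inlay_driver_seat')
print([(x['confidence'],x['pixel'],x['pixels'].sum()) for x in r])
E
```

```text
(array([ 0.608, -0.16 ,  0.201]), np.float64(3.171927679669325))
wrist driver_mid 0.71 [318. 233.] 7821 mu [ 0.552 -0.165] mid [ 0.567 -0.164] ang -176.7 size [0.323 0.058] 
[(0.68, [308.9, 128.3], np.int64(17415))]
```

View pics/w4.png

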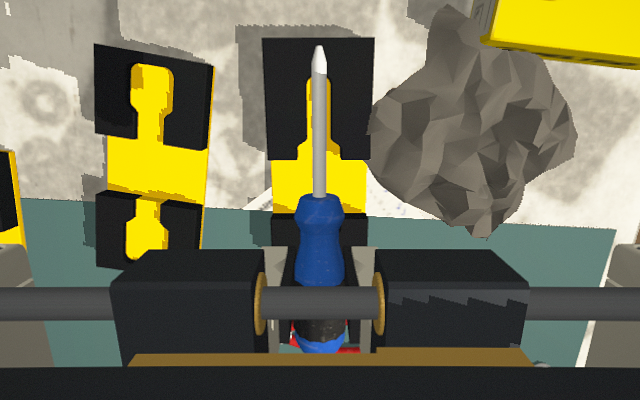

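The wrist picture shows the driver above its inlay: pocket axis near column 318, far slab edge at row 38, channel from rows 160 to 213, and the cloth to the right. A quick numeric check of these edges follows.

```bash
python3 - <<'E'
from h import *
st=get_state(); c=capture('wrist'); T=T_of(c,st); print(T[:3,3])
px=[(262,38),(374,38),(272,160),(368,160),(318,78)]
print(to_plane(c,px,.028,T)); print('floor',to_plane(c,[(318,78),(272,213),(368,213),(305,120),(331,120)],.008,T))
im=c['pixels'].astype(int); y=(im[:,:,2]-im[:,:,0])>90
for r in (90,110,130): print(r,np.nonzero(y[r,280:360])[0][[0,-1]]+280)
E
```

```text
[ 0.684 -0.158  0.358]
[[ 0.73  -0.107]
 [ 0.735 -0.201]
 [ 0.627 -0.117]
 [ 0.632 -0.206]
 [ 0.701 -0.156]]
floor [[ 0.702 -0.156]
 [ 0.569 -0.116]
 [ 0.575 -0.214]
 [ 0.664 -0.146]
 [ 0.665 -0.17 ]]
90 [306 329]
110 [306 329]
130 [306 329]
```

```bash
python3 - <<'E'
from h import *
st=get_state(); c=capture('wrist'); T=T_of(c,st)
im=c['pixels'].astype(int); y=(im[:,:,2]-im[:,:,0])>80; k=im.max(2)<60
for col in (278,283,352,358):
    v=np.nonzero(y[140:245,col])[0]+140
    print(col,v[[0,-1]], to_plane(c,[(col,v[0]-.5),(col,v[-1]+.5)],.028,T).ravel())
for col in (290,345):
    v=np.nonzero(k[20:100,col])[0][0]+20; print('far',col,v,to_plane(c,[(col,v-.5)],.028,T))
for r in (60,100,140):
    v=np.nonzero(k[r,250:390])[0]+250; print('sides',r,v[[0,-1]],to_plane(c,[(v[0]-.5,r),(v[-1]+.5,r)],.028,T).ravel())
E
```

```text
278 [160 212] [ 0.628 -0.123  0.576 -0.124]
283 [160 212] [ 0.628 -0.128  0.577 -0.129]
352 [160 212] [ 0.632 -0.191  0.58  -0.196]
358 [160 212] [ 0.632 -0.197  0.581 -0.201]
far 290 38 [[ 0.732 -0.131]]
far 345 38 [[ 0.734 -0.177]]
sides 60 [262 372] [ 0.713 -0.107  0.718 -0.202]
sides 100 [264 370] [ 0.68  -0.109  0.685 -0.203]
sides 140 [266 369] [ 0.645 -0.111  0.651 -0.206]
```

The channel runs from x 0.572 to 0.630, so the seat is at about (0.603, -0.160) once both views are weighed. Lowering with that correction.

Emit:
{"api": "jog_arm", "payload": {"moves": [[[-0.5,0,4],-0.1,1.5],[[0,0,5],0,1.5],[[0,0,4],0,1.5],[[0,0,2.1],0,1.5],[[0,0,0],0,1.5],[[0,0,0],0,1.5]]}}

```text
time_s: 20.72
tcp_pos: [0.604, -0.1608, 0.0507]
eef_rot: [180.0, -0.1, 3.4]
contact_force: [-1.1, 1.0, -0.3]
gripper_width: 0.022
gripper_force: 40.0
```

Emit:
{"api": "jog_arm", "payload": {"moves": [[[0,0,1.2],0,1.5],[[0,0,1.2],0,1.5],[[0,0,0.8],0,1.5],[[0,0,0.4],0,1.5],[[0,0,0],0,1.5],[[0,0,0],0,1.5]]}}

```text
time_s: 21.48
tcp_pos: [0.6034, -0.1606, 0.0138]
eef_rot: [180.0, -0.0, 3.4]
contact_force: [0.2, 0.6, 0.8]
gripper_width: 0.0218
gripper_force: 40.0
```

Emit:
{"api": "jog_arm", "payload": {"moves": [[[0,0,0.3],0,1.5],[[0,0,0.1],0,1.5],[[0,0,0],0,1.5],[[0,0,0],0,3.6],[[0,0,0],0,3.6],[[0,0,0],0,3.6],[[0,0,0],0,3.6]]}}

```text
time_s: 22.35
tcp_pos: [0.6031, -0.1606, 0.0095]
eef_rot: [-180.0, 0.0, 3.4]
contact_force: [-0.3, -0.7, 0.3]
gripper_width: 0.0358
gripper_force: 0.0
```

Emit:
{"api": "jog_arm", "payload": {"moves": [[[0,0,-2],0,3.6],[[0,0,-4],0,3.6],[[0,0,-5],0,3.6],[[0,0,-5],0,5.5],[[0,0,-3],0,8.7],[[0,0,0],0,8.7]]}}

```text
time_s: 23.1
tcp_pos: [0.6046, -0.1608, 0.2028]
eef_rot: [180.0, -0.3, 3.4]
contact_force: [0.3, -0.5, -1.6]
gripper_width: 0.0605
gripper_force: 0.0
```

```bash
python3 - <<'E'
from h import *
print(here(),get_state()['contact_force'])
look('wrist',['driver_mid'],'w5',base=.008)
p,y=here(); rows(p,y,[.385,-.35,.22],-87.3,10,8.7)
E
```

```text
(array([ 0.605, -0.161,  0.203]), np.float64(3.4071733420580674)) [ 0.269 -0.466 -1.565]
wrist driver_mid 0.67 [320. 178.] 2054 mu [ 0.613 -0.162] mid [ 0.629 -0.161] ang -176.3 size [0.134 0.024] 
[[[-2.3, 1.8, -0.2], 9.1, 8.7], [[-2.0, 2.1, -0.2], 9.0, 8.7], [[-1.6, 2.3, -0.2], 9.1, 8.7], [[-1.2, 2.7, -0.2], 9.1, 8.7], [[-0.8, 2.7, -0.2], 9.0, 8.7], [[-0.4, 2.9, -0.2], 9.1, 8.7], [[0.1, 2.9, -0.2], 9.1, 8.7], [[0.6, 2.8, -0.2], 9.0, 8.7], [[1.0, 2.7, -0.3], 9.1, 8.7], [[1.4, 2.6, -0.2], 9.1, 8.7]]
end [ 0.385 -0.35   0.22 ] -87.3
```

The driver lies at about (0.601, -0.162) in its pocket, which is good. Next, the spanner.

Emit:
{"api": "jog_arm", "payload": {"moves": [[[-2.3,1.8,-0.2],9.1,8.7],[[-2.0,2.1,-0.2],9.0,8.7],[[-1.6,2.3,-0.2],9.1,8.7],[[-1.2,2.7,-0.2],9.1,8.7],[[-0.8,2.7,-0.2],9.0,8.7],[[-0.4,2.9,-0.2],9.1,8.7],[[0.1,2.9,-0.2],9.1,8.7],[[0.6,2.8,-0.2],9.0,8.7],[[1.0,2.7,-0.3],9.1,8.7],[[1.4,2.6,-0.2],9.1,8.7],[[0,0,0],0,8.7],[[0,0,0],0,8.7]]}}

```text
time_s: 24.7
tcp_pos: [0.3847, -0.3501, 0.2196]
eef_rot: [179.9, 0.0, -87.2]
contact_force: [0.4, 0.5, -0.0]
gripper_width: 0.0873
gripper_force: 0.0
```

```bash
python3 - <<'E'
from h import *
print(here())
look('wrist',['spanner_mid'],'w6')
p,y=here(); rows(p,y,[.383,-.358,.045],-87.3,6,4.0)
E
```

```text
(array([ 0.385, -0.35 ,  0.22 ]), np.float64(-87.24708242122936))
wrist spanner_mid 0.79 [322. 146.] 1554 mu [ 0.381 -0.372] mid [ 0.381 -0.362] ang 92.8 size [0.175 0.026] 
[[[0.1, 0.0, 2.9], 0.0, 4.0], [[0.2, 0.1, 2.9], 0.0, 4.0], [[0.1, 0.0, 2.9], 0.0, 4.0], [[0.1, 0.1, 3.0], 0.1, 4.0], [[0.2, 0.0, 2.9], -0.0, 4.0], [[0.1, 0.1, 2.9], -0.0, 4.0]]
end [ 0.383 -0.358  0.045] -87.3
```

View pics/w6.png

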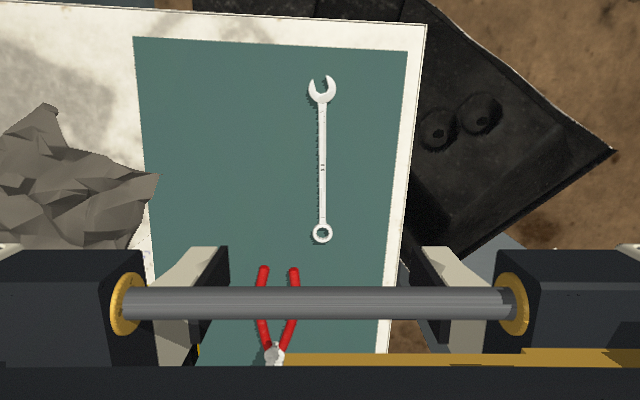

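The wrist picture shows the spanner upright at (322,155), from row 75 to row 243, 175 mm long. Mid-shank is at (0.381, -0.361), axis 92.8°. Descending.

Emit:
{"api": "jog_arm", "payload": {"moves": [[[0.2,0.1,2.9],0,4.0],[[0.2,0.1,2.9],0,4.0],[[0.2,0.1,2.9],0,4.0],[[0.2,0.1,3.0],0,4.0],[[0.2,0.0,2.9],0,4.0],[[0,0,2.9],0,4.0],[[0,0,0],0,4.0],[[0,0,0],0,4.0]]}}

```text
time_s: 25.8
tcp_pos: [0.3822, -0.3605, 0.0463]
eef_rot: [-180.0, -0.0, -87.2]
contact_force: [-0.4, -0.5, 0.9]
gripper_width: 0.0404
gripper_force: 0.0
```

Emit:
{"api": "jog_arm", "payload": {"moves": [[[0,0.1,1.6],0,4.0],[[0,0,1.5],0,4.0],[[0,0,0.9],0,4.0],[[0,0,0.3],0,4.0],[[0,0,0],0,4.0],[[0,0,0],0,4.0]]}}

```text
time_s: 26.55
tcp_pos: [0.3807, -0.3607, 0.0028]
eef_rot: [-180.0, -0.0, -87.3]
contact_force: [-1.4, 0.5, 0.2]
gripper_width: 0.0399
gripper_force: 0.0
```

Emit:
{"api": "jog_arm", "payload": {"moves": [[[0,0,0],0,0.4],[[0,0,0],0,0.4],[[0,0,0],0,0.4],[[0,0,0],0,0.4],[[0,0,0],0,0.4],[[0,0,0],0,0.4],[[0,0,0],0,0.4]]}}

```text
time_s: 27.42
tcp_pos: [0.3805, -0.3606, 0.0026]
eef_rot: [-180.0, -0.0, -87.3]
contact_force: [0.2, 0.0, 0.7]
gripper_width: 0.0084
gripper_force: 40.0
```

Emit:
{"api": "jog_arm", "payload": {"moves": [[[0,0,-1],0,0.4],[[0,0,-2],0,0.4],[[0,0,-4],0,0.4],[[0,0,-4],0,0.4],[[0,0,-3],0,0.4],[[0,0,-3],0,0.4],[[0,0,0],0,0.4]]}}

```text
time_s: 28.3
tcp_pos: [0.3815, -0.3611, 0.1756]
eef_rot: [-179.7, -0.1, -87.3]
contact_force: [0.4, 0.5, -0.9]
gripper_width: 0.0085
gripper_force: 40.0
```

```bash
python3 - <<'E'
from h import *
p,y=here(); print(p,y); rows(p,y,[.612,0.001,.2],-6.6,10,.4)
E
```

```text
[ 0.381 -0.361  0.176] -87.29316216681646
[[[-3.5, -2.5, -0.2], -8.1, 0.4], [[-3.1, -2.9, -0.3], -8.0, 0.4], [[-2.7, -3.4, -0.2], -8.1, 0.4], [[-2.2, -3.7, -0.3], -8.1, 0.4], [[-1.7, -3.9, -0.2], -8.0, 0.4], [[-1.0, -4.2, -0.3], -8.1, 0.4], [[-0.5, -4.3, -0.2], -8.1, 0.4], [[0.1, -4.2, -0.3], -8.1, 0.4], [[0.7, -4.3, -0.2], -8.0, 0.4], [[1.4, -4.1, -0.2], -8.1, 0.4]]
end [0.613 0.001 0.2  ] -6.6
```

Emit:
{"api": "jog_arm", "payload": {"moves": [[[-3.5,-2.5,-0.2],-8.1,0.4],[[-3.1,-2.9,-0.3],-8.0,0.4],[[-2.7,-3.4,-0.2],-8.1,0.4],[[-2.2,-3.7,-0.3],-8.1,0.4],[[-1.7,-3.9,-0.2],-8.0,0.4],[[-1.0,-4.2,-0.3],-8.1,0.4],[[-0.5,-4.3,-0.2],-8.1,0.4],[[0.1,-4.2,-0.3],-8.1,0.4],[[0.7,-4.3,-0.2],-8.0,0.4],[[1.4,-4.1,-0.2],-8.1,0.4],[[0,0,0],0,0.4],[[0,0,0],0,0.4]]}}

```text
time_s: 29.8
tcp_pos: [0.6107, 0.0018, 0.1956]
eef_rot: [180.0, 0.1, -6.6]
contact_force: [0.3, 0.1, -1.3]
gripper_width: 0.0089
gripper_force: 40.0
```

```bash
python3 - <<'E'
from h import *
print(here())
st=get_state(); c,T=look('wrist',['spanner_mid'],'w7',base=st['tcp_pos'][2]-.002)
im=c['pixels'].astype(int); y=(im[:,:,2]-im[:,:,0])>80; k=im.max(2)<60
# rectify: sample top plane z=.028 along slab-aligned lines
from numpy import radians,cos,sin
Ti=np.linalg.inv(T)
a=radians(-6.6); s=np.arange(-.06,.13,.001)
for w in (-.042,-.036,.036,.042):
    P=np.c_[.612+cos(a)*s-sin(a)*w,.001+sin(a)*s+cos(a)*w,np.full(len(s),.028)]
    q=cv2.projectPoints(P,cv2.Rodrigues(Ti[:3,:3])[0],Ti[:3,3],np.array(c['mtx']),np.array([c['k1'],0,0,0,0.]))[0].reshape(-1,2)
    q=np.round(q).astype(int); ok=(q[:,0]>=0)&(q[:,0]<640)&(q[:,1]>=0)&(q[:,1]<245)
    S=s[ok]; Y=y[q[ok,1],q[ok,0]]; Kk=k[q[ok,1],q[ok,0]]
    print(w,'yellow',S[Y][[0,-1]] if Y.any() else None,'black end',S[Kk][-1] if Kk.any() else None)
for sx in (.045,.07,.095):
    w=np.arange(-.07,.07,.001); P=np.c_[.612+cos(a)*sx-sin(a)*w,.001+sin(a)*sx+cos(a)*w,np.full(len(w),.028)]
    q=np.round(cv2.projectPoints(P,cv2.Rodrigues(Ti[:3,:3])[0],Ti[:3,3],np.array(c['mtx']),np.array([c['k1'],0,0,0,0.]))[0].reshape(-1,2)).astype(int)
    ok=(q[:,1]>=0)&(q[:,1]<400); W=w[ok]; Kk=k[q[ok,1],q[ok,0]]|y[q[ok,1],q[ok,0]]; print('side',sx,W[Kk][[0,-1]] if Kk.any() else None)
E
```

```text
(array([0.611, 0.002, 0.196]), np.float64(-6.633358710084255))
wrist spanner_mid 0.96 [320. 151.] 5297 mu [ 0.652 -0.005] mid [ 0.631 -0.002] ang 172.8 size [0.136 0.027] 
-0.042 yellow [-0.026  0.025] black end 0.10100000000000015
-0.036 yellow [-0.026  0.025] black end 0.10100000000000015
0.036 yellow [-0.026  0.025] black end 0.10100000000000015
0.042 yellow [-0.026  0.025] black end 0.10000000000000014
side 0.045 [-0.047  0.046]
side 0.07 [-0.048  0.046]
side 0.095 [-0.048  0.046]
```

View pics/w7.png

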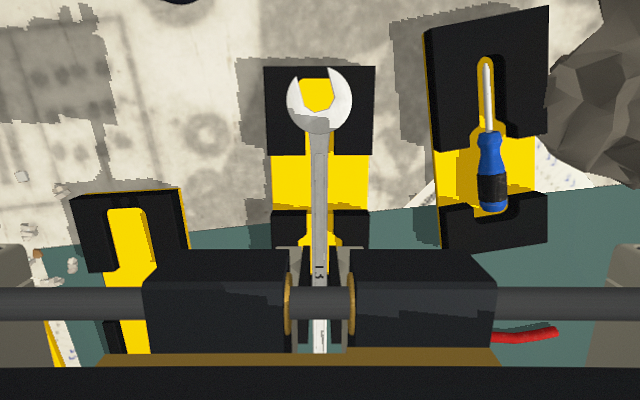

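The picture shows the spanner (open end at (320,98)) centred over its dog-bone inlay, slab columns 262–374, and the driver lying neatly in its own pocket at (490,140). Wrist and top estimates differ by 4 mm, so I use the middle: (0.610, 0.001). Lowering.

Emit:
{"api": "jog_arm", "payload": {"moves": [[[-0.1,0.1,4],0,0.4],[[0,0,5],0,0.4],[[0,0,3.5],0,0.4],[[0,0,2],0,0.4],[[0,0,0],0,0.4],[[0,0,0],0,0.4]]}}

```text
time_s: 30.65
tcp_pos: [0.611, 0.0006, 0.0527]
eef_rot: [-180.0, -0.1, -6.6]
contact_force: [-0.5, -0.6, -0.5]
gripper_width: 0.0084
gripper_force: 40.0
```

Emit:
{"api": "jog_arm", "payload": {"moves": [[[0,0,0.9],0,0.4],[[0,0,0.8],0,0.4],[[0,0,0.4],0,0.4],[[0,0,0],0,0.4],[[0,0,0],0,0.4]]}}

```text
time_s: 31.28
tcp_pos: [0.6106, 0.001, 0.0307]
eef_rot: [180.0, -0.0, -6.6]
contact_force: [0.4, 0.3, -1.5]
gripper_width: 0.0089
gripper_force: 40.0
```

Emit:
{"api": "jog_arm", "payload": {"moves": [[[0,0,0.4],0,0.4],[[0,0,0.3],0,0.4],[[0,0,0.2],0,0.4],[[0,0,0],0,0.4],[[0,0,0],0,0.4]]}}

```text
time_s: 31.9
tcp_pos: [0.6105, 0.001, 0.0216]
eef_rot: [-180.0, -0.0, -6.6]
contact_force: [0.1, -0.0, -1.0]
gripper_width: 0.0087
gripper_force: 40.0
```

Emit:
{"api": "jog_arm", "payload": {"moves": [[[0,0,0.1],0,0.4],[[0,0,0],0,0.4],[[0,0,0],0,4.0],[[0,0,0],0,4.0],[[0,0,0],0,4.0],[[0,0,0],0,4.0],[[0,0,-2],0,4.0],[[0,0,-4],0,4.0],[[0,0,-5],0,6.0],[[0,0,-5],0,8.7],[[0,0,-3],0,8.7],[[0,0,0],0,8.7]]}}

```text
time_s: 33.4
tcp_pos: [0.6118, 0.0012, 0.2138]
eef_rot: [-179.9, -0.3, -6.6]
contact_force: [-0.4, 0.0, -0.7]
gripper_width: 0.0741
gripper_force: 0.0
```

```bash
python3 - <<'E'
from h import *
look('wrist',['spanner_mid'],'w8',base=.018)
p,y=here(); print(p,y); rows(p,y,[.43,-.155,.22],-89,9,8.7)
E
```

```text
wrist spanner_mid 0.91 [322. 162.] 1609 mu [ 0.619 -0.002] mid [ 0.61  -0.001] ang 173.3 size [0.175 0.026] 
[0.61  0.001 0.21 ] -6.618029013710749
[[[-1.8, 2.0, -0.1], 9.2, 8.7], [[-1.4, 2.2, -0.1], 9.1, 8.7], [[-1.1, 2.4, -0.1], 9.2, 8.7], [[-0.7, 2.6, -0.1], 9.1, 8.7], [[-0.3, 2.6, -0.1], 9.2, 8.7], [[0.2, 2.6, -0.1], 9.1, 8.7], [[0.5, 2.6, -0.1], 9.2, 8.7], [[1.0, 2.5, -0.2], 9.1, 8.7], [[1.4, 2.3, -0.1], 9.2, 8.7]]
end [ 0.43  -0.155  0.22 ] -89.0
```

The spanner lies flat at (0.610, -0.001), 175 mm long, along 173.3°. Next, the pliers.

Emit:
{"api": "jog_arm", "payload": {"moves": [[[-1.8,2.0,-0.1],9.2,8.7],[[-1.4,2.2,-0.1],9.1,8.7],[[-1.1,2.4,-0.1],9.2,8.7],[[-0.7,2.6,-0.1],9.1,8.7],[[-0.3,2.6,-0.1],9.2,8.7],[[0.2,2.6,-0.1],9.1,8.7],[[0.5,2.6,-0.1],9.2,8.7],[[1.0,2.5,-0.2],9.1,8.7],[[1.4,2.3,-0.1],9.2,8.7],[[0,0,0],0,8.7],[[0,0,0],0,8.7]]}}

```text
time_s: 34.88
tcp_pos: [0.43, -0.1555, 0.2199]
eef_rot: [179.9, 0.0, -88.9]
contact_force: [0.1, -0.2, -0.3]
gripper_width: 0.0871
gripper_force: 0.0
```

```bash
python3 - <<'E'
from h import *
print(here())
look('wrist',['pliers_mid'],'w9')
E
```

```text
(array([ 0.43 , -0.156,  0.22 ]), np.float64(-88.91939631704003))
wrist pliers_mid 0.82 [311. 167.] 3416 mu [ 0.426 -0.167] mid [ 0.426 -0.157] ang 88.8 size [0.17  0.054]
```

View pics/w9.png

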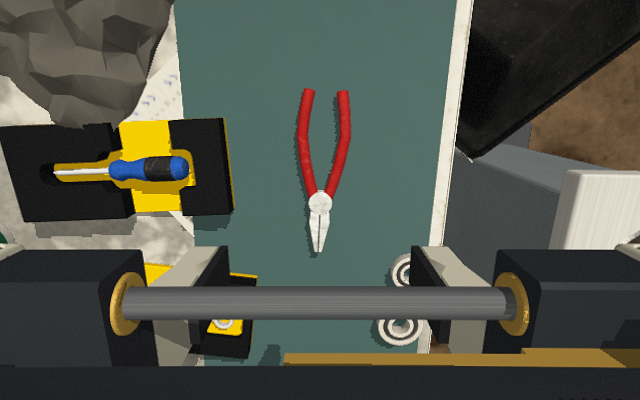

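The picture shows the pliers with their tips at (318,255), pivot at (320,202) and handle ends at (308–345,90), measuring 170 x 54 mm. The handles taper towards the pivot, so I measure the width profile before choosing where to grip.

```bash
python3 - <<'E'
from h import *
st=get_state(); c=capture('wrist'); T=T_of(c,st)
m=regions_of(c,'pliers_mid')[0]['pixels']; v,u=np.nonzero(m); p=to_plane(c,np.c_[u,v],.009,T)
for a in (88.3,):
    a=np.radians(a+180); d=np.array([np.cos(a),np.sin(a)]); n=np.array([-d[1],d[0]]); o=np.array([.426,-.157])
    s=(p-o)@d; w=(p-o)@n; print('ext',s.min(),s.max())
    for k in np.arange(-.08,.085,.006):
        q=w[abs(s-k)<.002]; print('%.3f'%k,q.min().round(4),q.max().round(4),'mid %.4f wid %.4f'%((q.min()+q.max())/2,np.ptp(q)))
E
```

```text
ext -0.08506149703282803 0.0857660547947682
-0.080 -0.0047 0.0052 mid 0.0003 wid 0.0100
-0.074 -0.0056 0.0067 mid 0.0005 wid 0.0123
-0.068 -0.0075 0.008 mid 0.0003 wid 0.0155
-0.062 -0.0083 0.0094 mid 0.0005 wid 0.0177
-0.056 -0.01 0.0096 mid -0.0002 wid 0.0196
-0.050 -0.0098 0.0109 mid 0.0005 wid 0.0207
-0.044 -0.0095 0.0101 mid 0.0003 wid 0.0196
-0.038 -0.0091 0.0104 mid 0.0006 wid 0.0195
-0.032 -0.0119 0.0117 mid -0.0001 wid 0.0236
-0.026 -0.0117 0.012 mid 0.0001 wid 0.0237
-0.020 -0.0143 0.0143 mid -0.0000 wid 0.0287
-0.014 -0.0161 0.0167 mid 0.0003 wid 0.0328
-0.008 -0.0178 0.018 mid 0.0001 wid 0.0358
-0.002 -0.0186 0.0203 mid 0.0008 wid 0.0389
0.004 -0.0202 0.0216 mid 0.0007 wid 0.0418
0.010 -0.0218 0.0228 mid 0.0005 wid 0.0446
0.016 -0.0225 0.0241 mid 0.0008 wid 0.0466
0.022 -0.0241 0.0253 mid 0.0006 wid 0.0494
0.028 -0.0248 0.0255 mid 0.0003 wid 0.0503
0.034 -0.0263 0.0267 mid 0.0002 wid 0.0530
0.040 -0.0269 0.0279 mid 0.0005 wid 0.0548
0.046 -0.0266 0.0271 mid 0.0002 wid 0.0537
0.052 -0.0262 0.0272 mid 0.0005 wid 0.0534
0.058 -0.0247 0.0264 mid 0.0008 wid 0.0512
0.064 -0.0233 0.0256 mid 0.0012 wid 0.0489
0.070 -0.0229 0.0248 mid 0.0010 wid 0.0477
0.076 -0.0214 0.024 mid 0.0013 wid 0.0454
0.082 -0.021 0.0223 mid 0.0007 wid 0.0433
```

The fitted axis of 88.3° is symmetric. Gripping 8 mm towards the handles, where the taper is milder.

```bash
python3 - <<'E'
from h import *
p,y=here(); rows(p,y,[.4263,-.165,.045],-91.7,6,7.0)
E
```

```text
[[[0.2, 0.1, 2.9], 0.5, 7.0], [[0.1, 0.0, 2.9], 0.4, 7.0], [[0.2, 0.1, 3.0], 0.5, 7.0], [[0.2, 0.1, 2.9], 0.4, 7.0], [[0.1, 0.0, 2.9], 0.5, 7.0], [[0.2, 0.1, 2.9], 0.5, 7.0]]
end [ 0.426 -0.165  0.045] -91.7
```

Emit:
{"api": "jog_arm", "payload": {"moves": [[[0.2,0.1,2.9],0.5,7.0],[[0.1,0.0,2.9],0.4,7.0],[[0.2,0.1,3.0],0.5,7.0],[[0.2,0.1,2.9],0.4,7.0],[[0.1,0.0,2.9],0.5,7.0],[[0.2,0.1,2.9],0.5,7.0],[[0,0,0],0,7.0],[[0,0,0],0,7.0]]}}

```text
time_s: 36.08
tcp_pos: [0.4268, -0.1655, 0.0463]
eef_rot: [-180.0, -0.0, -91.7]
contact_force: [0.8, 0.0, -0.1]
gripper_width: 0.0698
gripper_force: 0.0
```

Emit:
{"api": "jog_arm", "payload": {"moves": [[[0,0,1.6],0,7.0],[[0,0,1.5],0,7.0],[[0,0,0.7],0,7.0],[[0,0,0.3],0,7.0],[[0,0,0],0,7.0],[[0,0,0],0,7.0]]}}

```text
time_s: 36.83
tcp_pos: [0.4264, -0.1656, 0.005]
eef_rot: [-180.0, 0.0, -91.8]
contact_force: [0.5, -0.5, -0.4]
gripper_width: 0.07
gripper_force: 0.0
```

Emit:
{"api": "jog_arm", "payload": {"moves": [[[0,0,0.1],0,7.0],[[0,0,0],0,3.0],[[0,0,0],0,3.0],[[0,0,0],0,3.0],[[0,0,0],0,3.0],[[0,0,0],0,3.0],[[0,0,0],0,3.0]]}}

```text
time_s: 37.7
tcp_pos: [0.4262, -0.1656, 0.0036]
eef_rot: [-180.0, -0.0, -91.8]
contact_force: [0.9, -0.4, -1.3]
gripper_width: 0.0448
gripper_force: 39.4
```

Emit:
{"api": "jog_arm", "payload": {"moves": [[[0,0,-1],0,3.0],[[0,0,-2],0,3.0],[[0,0,-4],0,3.0],[[0,0,-4],0,3.0],[[0,0,-4],0,3.0],[[0,0,-3],0,3.0],[[0,0,0],0,3.0]]}}

```text
time_s: 38.58
tcp_pos: [0.4269, -0.1656, 0.1862]
eef_rot: [-179.7, 0.0, -91.8]
contact_force: [0.0, 0.5, -2.9]
gripper_width: 0.0451
gripper_force: 39.4
```

```bash
python3 - <<'E'
from h import *
p,y=here(); print(p,y)
look('wrist',['pliers_mid'],'w10',base=p[2]-.005)
a=np.radians(176.6); t=np.array([.52,.195])+.008*np.array([np.cos(a),np.sin(a)])
rows(p,y,[*t,.2],-183.4,11,3.0)
E
```

```text
[ 0.427 -0.166  0.186] -91.79767527548968
wrist pliers_mid 0.63 [284. 210.] 11306 mu [ 0.426 -0.193] mid [ 0.426 -0.182] ang 88.1 size [0.124 0.056] 
[[[-3.3, -0.7, -0.1], 8.3, 3.0], [[-3.4, -0.2, -0.2], 8.4, 3.0], [[-3.3, 0.3, -0.1], 8.3, 3.0], [[-3.3, 0.8, -0.1], 8.3, 3.0], [[-3.1, 1.3, -0.1], 8.3, 3.0], [[-2.9, 1.7, -0.2], 8.4, 3.0], [[-2.7, 2.1, -0.1], 8.3, 3.0], [[-2.3, 2.4, -0.1], 8.3, 3.0], [[-1.9, 2.8, -0.1], 8.3, 3.0], [[-1.5, 3.0, -0.2], 8.4, 3.0], [[-1.1, 3.2, -0.1], 8.3, 3.0]]
end [0.512 0.195 0.2  ] -183.4
```

View pics/w10.png

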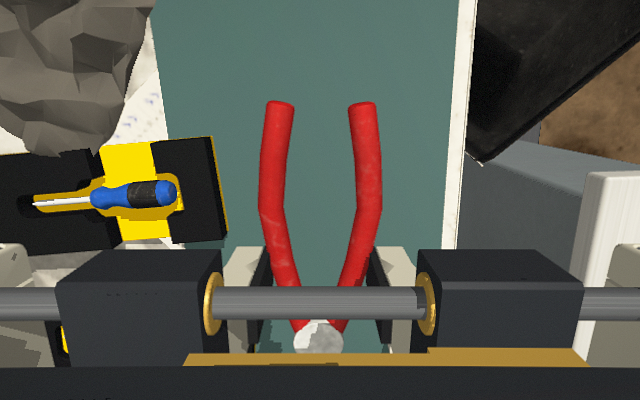

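The pliers are held straight, with the handle ends at row 102 (columns 265–375). Carrying them to their inlay.

Emit:
{"api": "jog_arm", "payload": {"moves": [[[-3.3,-0.7,-0.1],8.3,3.0],[[-3.4,-0.2,-0.2],8.4,3.0],[[-3.3,0.3,-0.1],8.3,3.0],[[-3.3,0.8,-0.1],8.3,3.0],[[-3.1,1.3,-0.1],8.3,3.0],[[-2.9,1.7,-0.2],8.4,3.0],[[-2.7,2.1,-0.1],8.3,3.0],[[-2.3,2.4,-0.1],8.3,3.0],[[-1.9,2.8,-0.1],8.3,3.0],[[-1.5,3.0,-0.2],8.4,3.0],[[-1.1,3.2,-0.1],8.3,3.0],[[0,0,0],0,3.0]]}}

```text
time_s: 40.17
tcp_pos: [0.5112, 0.1965, 0.1955]
eef_rot: [-179.9, -0.2, 176.6]
contact_force: [0.2, -0.2, -3.0]
gripper_width: 0.045
gripper_force: 39.4
```

Emit:
{"api": "jog_arm", "payload": {"moves": [[[0,0,0],0,3.0],[[0,0,0],0,3.0]]}}

```text
time_s: 40.42
tcp_pos: [0.5111, 0.1943, 0.197]
eef_rot: [-180.0, -0.1, 176.6]
contact_force: [-0.2, -0.0, -2.3]
gripper_width: 0.045
gripper_force: 39.4
```

```bash
python3 - <<'E'
from h import *
p,y=here(); print(p,y)
c,T=look('wrist',['pliers_mid'],'w11',base=p[2]-.005)
E
```

```text
[0.511 0.194 0.197] 176.60654536192092
wrist pliers_mid 0.9 [283. 213.] 10977 mu [0.485 0.194] mid [0.496 0.194] ang 176.1 size [0.123 0.056]
```

View pics/w11.png

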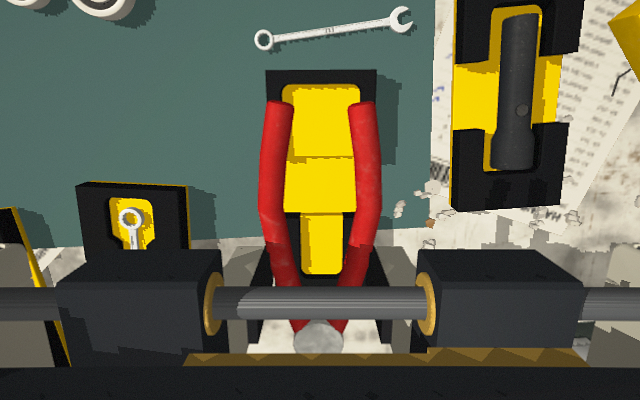

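The picture shows the handles straddling the pocket symmetrically (pocket columns 282–360, slab 265–376, near edge at row 70). The torch sits in its inlay at (515,95), and the short spanner is untouched at (335,30). One check of the slab position along its axis.

```bash
python3 - <<'E'
from h import *
st=get_state(); c=capture('wrist'); T=T_of(c,st)
im=c['pixels'].astype(int); k=im.max(2)<60; y=(im[:,:,2]-im[:,:,0])>80
for col in (275,365):
    v=np.nonzero(k[55:100,col])[0][0]+55; print(col,v,to_plane(c,[(col,v-.5)],.028,T))
for r in (80,):
    v=np.nonzero(k[r,240:390])[0]+240; print(v[[0,-1]],to_plane(c,[(v[0]-.5,r),(v[-1]+.5,r)],.028,T))
print(to_plane(c,[(320,211)],.018,T),to_plane(c,[(320,156)],.008,T))
a=np.radians(-3.4); print('expected end',np.array([.52,.195])-.105*np.array([np.cos(a),np.sin(a)]))
E
```

```text
275 70 [[0.408 0.161]]
365 69 [[0.412 0.238]]
[266 375] [[0.416 0.152]
 [0.422 0.247]]
[[0.54  0.192]] [[0.487 0.195]]
expected end [0.415 0.201]
```

The estimates agree within 5 mm. Lowering with a 1 mm correction.

Emit:
{"api": "jog_arm", "payload": {"moves": [[[0.1,0,4],0,3.0],[[0,0,5],0,3.0],[[0,0,3.5],0,3.0],[[0,0,2],0,3.0],[[0,0,0],0,3.0],[[0,0,0],0,3.0]]}}

```text
time_s: 41.32
tcp_pos: [0.5113, 0.1955, 0.0536]
eef_rot: [180.0, 0.1, 176.6]
contact_force: [-0.1, 0.3, -2.2]
gripper_width: 0.0449
gripper_force: 39.4
```

Emit:
{"api": "jog_arm", "payload": {"moves": [[[0,0,1.0],0,3.0],[[0,0,0.8],0,3.0],[[0,0,0.5],0,3.0],[[0,0,0.3],0,3.0],[[0,0,0],0,3.0],[[0,0,0],0,3.0]]}}

```text
time_s: 42.08
tcp_pos: [0.5108, 0.1953, 0.0267]
eef_rot: [180.0, 0.0, 176.6]
contact_force: [0.3, -0.2, -2.2]
gripper_width: 0.045
gripper_force: 39.4
```

Emit:
{"api": "jog_arm", "payload": {"moves": [[[0,0,0.3],0,3.0],[[0,0,0.3],0,3.0],[[0,0,0.1],0,3.0],[[0,0,0],0,3.0],[[0,0,0],0,3.0]]}}

```text
time_s: 42.7
tcp_pos: [0.5106, 0.1952, 0.0196]
eef_rot: [-180.0, -0.0, 176.6]
contact_force: [-0.6, -0.4, 0.3]
gripper_width: 0.0449
gripper_force: 39.3
```

Contact changed from -2.2 N to 0.3 N, so the pliers are resting on the floor. Releasing, lifting and moving aside to inspect.

Emit:
{"api": "jog_arm", "payload": {"moves": [[[0,0,0],0,7.0],[[0,0,0],0,7.0],[[0,0,0],0,7.0],[[0,0,0],0,7.0],[[0,0,-2],0,7.0],[[0,0,-4],0,7.0],[[0,0,-5],0,7.0],[[0,0,-5],0,7.0],[[0,0,-3],0,7.0],[[0,0,0],0,7.0]]}}

```text
time_s: 43.95
tcp_pos: [0.5118, 0.196, 0.2125]
eef_rot: [179.8, 0.2, 176.6]
contact_force: [-0.3, 0.1, -0.9]
gripper_width: 0.0701
gripper_force: 0.0
```

```bash
python3 - <<'E'
from h import *
p,y=here(); print(p,y)
look('wrist',['pliers_mid','torch_mid','short_spanner_mid'],'w12',base=.016)
rows(p,y,[.36,-.25,.25],176.6,11,7.0)
E
```

```text
[0.512 0.196 0.212] 176.60660210881636
wrist pliers_mid 0.97 [304. 181.] 3517 mu [0.51  0.194] mid [0.519 0.193] ang 176.0 size [0.17  0.054] 
wrist short_spanner_mid 0.77 [336.  30.] 1316 mu [0.378 0.216] mid [0.378 0.211] ang 94.1 size [0.134 0.02 ] 
wrist short_spanner_mid 0.47 [144. 214.] 7395 mu [0.539 0.012] mid [0.544 0.01 ] ang 71.4 size [0.12  0.109] 
[[[1.1, -4.1, -0.3], 0.0, 7.0], [[1.2, -4.2, -0.4], 0.0, 7.0], [[1.1, -4.1, -0.3], 0.0, 7.0], [[1.2, -4.1, -0.4], 0.0, 7.0], [[1.1, -4.1, -0.3], 0.0, 7.0], [[1.1, -4.2, -0.3], 0.0, 7.0], [[1.2, -4.1, -0.4], 0.0, 7.0], [[1.1, -4.1, -0.3], 0.0, 7.0], [[1.1, -4.2, -0.4], 0.0, 7.0], [[1.2, -4.1, -0.3], 0.0, 7.0], [[1.1, -4.1, -0.4], 0.0, 7.0]]
end [ 0.36  -0.25   0.251] 176.6
```

Emit:
{"api": "jog_arm", "payload": {"moves": [[[1.1,-4.1,-0.3],0.0,7.0],[[1.2,-4.2,-0.4],0.0,7.0],[[1.1,-4.1,-0.3],0.0,7.0],[[1.2,-4.1,-0.4],0.0,7.0],[[1.1,-4.1,-0.3],0.0,7.0],[[1.1,-4.2,-0.3],0.0,7.0],[[1.2,-4.1,-0.4],0.0,7.0],[[1.1,-4.1,-0.3],0.0,7.0],[[1.1,-4.2,-0.4],0.0,7.0],[[1.2,-4.1,-0.3],0.0,7.0],[[1.1,-4.1,-0.4],0.0,7.0],[[0,0,0],0,7.0]]}}

```text
time_s: 45.65
tcp_pos: [0.3576, -0.2524, 0.2466]
eef_rot: [180.0, -0.1, 176.4]
contact_force: [0.6, 0.2, 0.1]
gripper_width: 0.0704
gripper_force: 0.0
```

```bash
python3 - <<'E'
from h import *
p,y=here(); print(p,y)
c,T=look('top',['torch_mid','driver_mid'],'t9',base=.008)
Z['pliers_mid']=.024;Z['spanner_mid']=.0235
look('top',['pliers_mid','spanner_mid','short_spanner_mid'])
cv2.imwrite('pics/t9c.png',cv2.resize(c['pixels'][120:300,130:440],None,fx=2.5,fy=2.5,interpolation=cv2.INTER_CUBIC))
E
```

```text
[ 0.358 -0.252  0.247] 176.372616486084
top torch_mid 0.73 [172. 218.] 605 mu [0.451 0.37 ] mid [0.447 0.37 ] ang -179.0 size [0.131 0.039] 
top pliers_mid 0.78 [248. 192.] 436 mu [0.524 0.195] mid [0.524 0.194] ang 175.7 size [0.166 0.051] 
top short_spanner_mid 0.6 [251. 202.] 606 mu [0.518 0.2  ] mid [0.527 0.197] ang 174.8 size [0.177 0.056]
```

View pics/t9c.png

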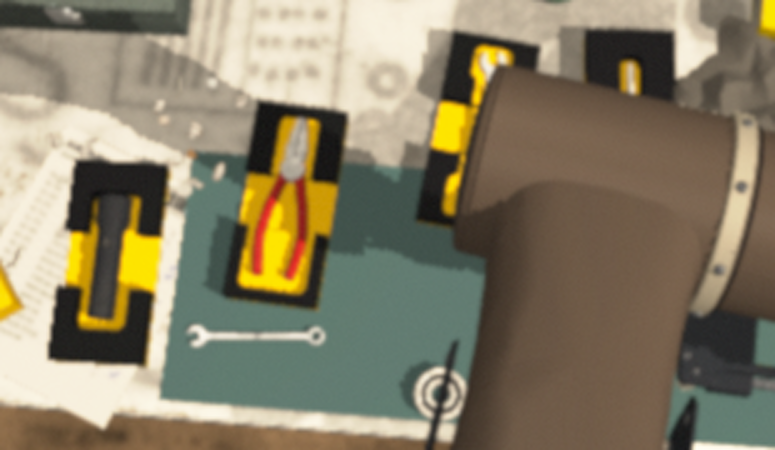

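The top picture shows the torch and pliers inside their pockets, at crop (107,255) and (285,200), within a few mm of their seats, and the short spanner still at (255,335). The wrist views already confirmed the driver and long spanner. Handing in.

```bash
python3 -c "
from plant import close_job; print(close_job())"
```

```text
the job is handed in; nothing more can be done
None
```

I put the torch, screwdriver, longer spanner and pliers into their own inlays, left the shorter spanner where it was, and handed the job in at about 46 s; `close_job()` returned no verdict, but in the last pictures of each tool it lay within about 5 mm of its seat.

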